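# Close the compartment case: inner flap down, then the lid

### The arm

A 6-joint arm with a two-finger parallel gripper is mounted at the origin on a cart in front of the work surface, level with it; the furniture and walls round the work are solid. World frame = base frame: x ahead of the robot, y to its left, z up, the work surface at z = 0. Lengths are in mm, angles in rad, forces in N, time in s.
With the tool pointing down it reaches from about 250 to 775 mm from the base axis. Payload 8.9 kg.
Tool frame: the origin (TCP) lies at the very end of the fingers, on their centre line; the grasp point (between the pads) lies grip_depth behind it (grip_depth is the distance from the TCP to the grasp point, in mm); z points along the fingers, y is the line along which they close (so a half turn about z gives the same grasp; the last joint's range is limited). The gripper opens to 85 mm and grips with 20 to 120 N. Pads are 22 mm wide; open, the fingers measure 114 mm over their backs; the gripper's body (76 mm by 85 mm) begins 54 mm behind the grasp point. The pads swing forward as they close: fully open they stand 13 mm farther back than shut.
Start: joints at [-0.139, 0.291, -0.153, 1.127, 0, 1.431], TCP at [524.999, 0.004, 231.305] pointing down, gripper open.
Joint ranges: [-2.52, 2.52], [-0.91, 1.74], [-1.3, 1.37], [-1.96, 2.02], [-1.52, 1.47], [-3.14, 3.14]. Speed limits (rad/s): [2.22, 2.22, 2.79, 3.14, 3.14, 3.14].

### API

Orientations are given as [roll, pitch, yaw] about the fixed x, y, z axes, in that order (R = Rz(yaw) Ry(pitch) Rx(roll)).
In Python, from station import * gives the robot as it stands. Calls block until the motion is done:
- move_ptp(position, orientation): joint-space move of the TCP to a pose.
- move_l(position, ori=None, v=150, f_stop=None): straight line of the TCP; ori=None keeps the orientation; v is the mean speed in mm/s. With f_stop (N) it stops when the force on the tool has changed by that much, and returns True; else False.
- set_joints(angles): joint-space move.
- move_gripper(opening, f_grip=None): finger opening in mm; f_grip is the grip in N (None keeps the last); returns when the fingers have stopped.
- dwell(seconds).
- inverse_kinematics(position, orientation): joint angles nearest the present ones, or None.
- observe(): the state.
- snapshot(name): name is "scene" or "side" or "wrist"; returns a dict with "image" (480x640x3 uint8, blue, green, red), "depth" (480x640 float32, mm along the optical axis (not along the pixel's ray), 0 where there is no reading), "fx", "fy", "cx", "cy" (pixels), "extrinsics" (4x4, takes a point from world to camera coordinates). Camera axes: x right, y down, z forward; pixel columns grow to the right and rows downward; lengths in mm; the calibration is good to about 2 mm. The wrist camera is an equidistant fisheye: a pixel r from the principal point sees the ray r / f radians off the axis. A picture is of the moment at which its call begins.
A pose or a line that the arm cannot do raises IKError and nothing moves.
- job_done(): hands the job in; it is judged then, once.
Trained networks look in a picture, given as the dict that the camera call returned (one of the last four; its "shot" number tells which), for a name from the list of things; names that differ only in an ending like _2 or _b are one class to them, and where a whole thing is asked for, a point or a joint stands for the part that bears it (a point fixed in the world has none). Each returns a list of dicts, best first, with "p" (0 to 1); they miss things now and then, are a little off and sometimes report something else, mostly with a low value. They report only what shows in the picture. A call takes as long as a camera call. They do not tell look-alikes from the thing itself.
- recognise(label, picture): "bbox" ([left, top, right, bottom] in pixels, round what is visible of it).
- regions_of(label, picture): "pixels" (480x640 bool, what is visible of it) and "bbox" ([left, top, right, bottom] in pixels, round what is visible of it).
- tip_of(label, picture): "xy" ([column, row] in pixels: a listed point, or the origin of a listed thing).
The state is a dict: "t": time; "joints": joint angles; "qvel": joint speeds; "effort": joint torques, N m; "tcp_pos": TCP position; "tool_rot": TCP orientation; "wrist_force": force on the tool from outside, world axes, zero at the start; "moment": the same for the moment, N m; "finger_gap": finger opening in mm; "grasp_force": force on a finger pad.
Only numpy, scipy, OpenCV 4.12 (cv2) and the standard library are available. Lean on these libraries where they do the work, as an engineer would, in place of code of your own. Each camera call takes 0.05 s, during which the arm holds its last target. There are 200 camera calls.

### The job

Close up the compartment case for the day: first push its upright grey inner flap down flat over the front compartments while the clear lid still stands open, then swing the lid over from behind and press it fully shut. Just push and press with the fingers, gently and without slamming: pick nothing up, leave the small parts in their compartments, the case where it stands and everything around it alone.

Things in the scene. Friction and masses are not known exactly. Their poses are not given: they have to be found in the camera images.
- case: dark flat compartment case, 198 x 278 mm on plan, walls 46 mm high, 2 kg, loose on the desk; two rows of three compartments, 3 mm floor. Origin: centre of the underside; z up, +x towards the lid's hinge side, -x towards the front, where the flap is hinged, y along both hinges (278 mm way). +x starts roughly to the robot's right (within 0.5 rad).
- case_lid (a joint): the case's thin clear lid, no handle: 190 mm from hinge to edge, 272 mm wide, 3 mm thick, 4 mm high rim round its outer face. 0 = shut flat, 1.57 = upright, 1.92 = fully open, leaning back; starts at 1.5 to 1.85. Stiff hinge (0.11 N m): stays or sinks slowly when left, so it is pushed all the way shut on its outer (back) face. Strikes the flap if that is up.
- lid_hinge (a point): point on the lid's hinge line, half-way along it: 47 mm above the desk; case frame (97, 0, 47) mm
- lid_edge (a point): middle of the lid's free edge, on the outer face's rim: case frame (-93, 0, 54) mm when shut; moves with the lid
- flap (a joint): the case's inner flap, flat grey plastic, 84 mm from hinge to free edge, 250 mm wide, 3 mm thick. 0 = folded flat over the front compartments, inside the walls, its top 44 mm above the desk; 1.57 = upright, 1.75 = stop; starts at 1.35 to 1.7. Folds towards the lid's hinge. Stiff hinge (0.035 N m): stays where it is left, so it is pressed the last way down.
- flap_hinge (a point): point on the flap's hinge line, half-way along it: case frame (-85.5, 0, 42.5) mm
- flap_edge (a point): middle of the flap's free edge, 84 mm from the hinge line; moves with the flap
- nozzle_strip: black strip with four cone tips, 20 x 66 x 36 mm, lying loose in the front middle compartment, under where the flap folds; stays there. Origin at the centre of its underside.
- sanding_block: sanding block, 34 x 66 x 24 mm, lying loose in a rear end compartment; stays there. Origin at the centre of its underside.
- tape_1: roll of cream masking tape lying flat, 100 mm across, 24 high; a bystander, leave it alone. Origin at the centre of its underside.
- paint_pot_4: small white paint pot, 29 mm across, 52 high, standing upright; a bystander, leave it alone. Origin at the centre of its underside.
- marker_1: white marker pen with a red cap, 127 x 14 x 16 mm, lying; a bystander, leave it alone. Origin at the centre of its underside.
- dye_bottle: yellow square bottle with a black cap, 29 x 36 x 110 mm, standing upright; a bystander, leave it alone. Origin at the centre of its underside.
- paint_bottle_5: black bottle with a pointed nozzle, 42 mm across, 137 high, standing upright; a bystander, leave it alone. Origin at the centre of its underside.
- glue_tube: white glue tube, 106 x 39 x 27 mm, lying; a bystander, leave it alone. Origin at the centre of its underside.
Not all that is in view belongs to the job. There is more than one size of the sanding_block; the job needs the smaller.

How it is judged (in metres and radians):
On the way, in this order (a step that is already met when the one before it is completed fails the run):
1. the flap lies flat (within 0.08 rad) while the lid still stands open (over 0.9 rad) (value of joint flap below 0.08 rad and value of joint case_lid above 0.9 rad), for 0.2 s.
2. the lid is shut (within 0.03 rad) over the flat flap (value of joint case_lid below 0.03 rad and value of joint flap below 0.08 rad), for 0.2 s.
At the end, for the whole second after the job is handed in: Lid shut to within 0.03 rad, flap flat beneath it to within 0.08 rad; the case level, at rest and within 40 mm of where it stood; strip and sanding block still on the compartment floors; every bystander within 30 mm of its place and the standing ones upright (all of step 2 and distance of case from where it was at the start of the episode below 0.04 m and angle between case's own z axis and vertical below 0.03 rad and linear speed of case below 0.02 m/s and height (world z) of each of nozzle_strip, sanding_block below 0.02 m and distance of each of tape_1, paint_pot_4, marker_1, dye_bottle, paint_bottle_5, glue_tube from where it was at the start of the episode below 0.03 m and angle between each of paint_pot_4, dye_bottle, paint_bottle_5's own z axis and vertical below 0.3 rad); the robot touches nothing.
It fails at once if the lid is brought down (below 0.7 rad) while the flap is still up (over 0.3 rad) (value of joint case_lid below 0.7 rad and value of joint flap above 0.3 rad).
It fails at once if the lid is slammed (faster than 4 rad/s) (velocity of joint case_lid below -4 rad/s).
It fails at once if the fingers press on the lid or flap with more than 50 N (contact force between the fingers and case_lid above 50 N or contact force between the fingers and flap above 50 N).
It fails at once if the case is lifted by 15 mm or shoved 40 mm (height (world z) of case above 0.015 m or distance of case from where it was at the start of the episode above 0.04 m).
It fails at once if a bystander is lifted, pushed 30 mm or knocked over, or the strip or sanding block is lifted out of its compartment (distance of any of tape_1, paint_pot_4, marker_1, dye_bottle, paint_bottle_5, glue_tube from where it was at the start of the episode above 0.03 m or angle between any of paint_pot_4, dye_bottle, paint_bottle_5's own z axis and vertical above 0.5 rad or height (world z) of any of nozzle_strip, sanding_block above 0.03 m).
It also fails if it takes over 56 s, if anything falls off the work surface, if the arm or the gripper's body presses on something with over 40 N, if the wrist force passes 120 N, or if a joint passes its speed limit or range.

## Working session

There is one attempt and no reset: what is moved stays moved. The work goes in short steps, each a Python script; the robot and the scene stay as the last script left them, time stands still between calls to the robot, and variables do not carry over. Pictures are saved under pics/ and viewed, at most 10 in all, crops included, and the job is handed in when it is done.

```bash
mkdir -p pics; cat > h.py <<'E'
from station import *
import numpy as np, cv2
def world(s,u,v,d):
    p=np.array([(u-s['cx'])/s['fx']*d,(v-s['cy'])/s['fy']*d,d,np.ones_like(d)])
    return (np.linalg.inv(s['extrinsics'])@p)[:3].T
def cloud(s,m):
    v,u=np.nonzero(m&(s['depth']>0)); return world(s,u,v,s['depth'][v,u].astype(float))
def pix(s,P):
    c=(s['extrinsics']@np.append(P,1))[:3]; return c[0]/c[2]*s['fx']+s['cx'],c[1]/c[2]*s['fy']+s['cy']
E
python3 - <<'E'
from h import *
print(observe()['t'])
ims=[]
for n in('scene','side'):
    s=snapshot(n); cv2.imwrite(f'pics/{n}0.png',s['image'])
    print(n,np.round(np.linalg.inv(s['extrinsics'])[:3,3]))
    for l in('case','case_lid','flap','nozzle_strip','sanding_block','tape_1','paint_pot_4','marker_1','dye_bottle','paint_bottle_5','glue_tube'):
        for r in regions_of(l,s)[:2]:
            c=cloud(s,r['pixels'])
            print(l,round(r['p'],2),np.round(r['bbox']),np.round(np.percentile(c,[2,50,98],axis=0)).astype(int).tolist() if len(c) else '')
    for l in('lid_hinge','lid_edge','flap_hinge','flap_edge'):
        for r in tip_of(l,s)[:1]:
            u,v=np.round(r['xy']).astype(int); d=s['depth'][min(v,479),min(u,639)]
            print(l,round(r['p'],2),u,v,np.round(world(s,*r['xy'],float(d))))
E
```

```text
0.0
scene [-83. 926. 744.]
case 0.8 [276. 156. 410. 300.] [[374, -124, 3], [496, -16, 71], [668, 156, 232]]
case_lid 0.81 [340. 155. 411. 266.] [[369, -127, 55], [472, -57, 147], [616, -3, 240]]
flap 0.73 [283. 208. 336. 282.] [[463, 35, 36], [561, 105, 89], [683, 155, 129]]
nozzle_strip 0.61 [432. 212. 469. 224.] [[357, -425, -1], [398, -362, 13], [448, -329, 27]]
nozzle_strip 0.4 [297. 176. 310. 215.] [[757, -192, 8], [770, -138, 63], [799, -126, 113]]
sanding_block 0.65 [324. 236. 348. 240.] [[576, -80, 25], [597, -47, 29], [624, -22, 31]]
tape_1 0.73 [213. 348. 266. 389.] [[417, 400, 2], [463, 452, 22], [511, 495, 27]]
paint_pot_4 0.61 [303. 312. 316. 335.] [[415, 211, 1], [425, 277, 35], [478, 285, 55]]
marker_1 0.74 [275. 347. 319. 390.] [[368, 313, 1], [373, 376, 13], [390, 434, 17]]
marker_1 0.52 [337. 154. 410. 264.] [[369, -127, 54], [473, -57, 147], [616, -3, 240]]
dye_bottle 0.87 [295. 176. 311. 218.] [[757, -191, 6], [770, -138, 62], [800, -126, 113]]
paint_bottle_5 0.93 [243. 196. 264. 244.] [[757, 51, 6], [768, 74, 66], [790, 85, 124]]
paint_bottle_5 0.18 [340. 154. 41
[... 998 characters left out ...]
61], [611, -11, 241]]
paint_pot_4 0.55 [193. 241. 207. 259.] [[418, 252, 7], [428, 259, 42], [442, 276, 54]]
marker_1 0.51 [143. 239. 180. 263.] [[372, 307, -3], [377, 367, 12], [389, 424, 16]]
dye_bottle 0.8 [399. 208. 417. 239.] [[759, -170, 7], [770, -154, 72], [792, -131, 112]]
dye_bottle 0.18 [142. 196. 179. 233.] [[422, 393, -1], [471, 443, 21], [518, 488, 27]]
paint_bottle_5 0.75 [329. 167. 345. 207.] [[760, 39, -1], [770, 52, 72], [824, 77, 127]]
glue_tube 0.66 [287. 250. 298. 264.] [[533, 35, 6], [551, 59, 20], [568, 82, 37]]
lid_hinge 0.95 319 290 [495. -61.  50.]
lid_edge 0.75 326 255 [493. -81. 238.]
flap_hinge 0.95 286 234 [455. -13. 309.]
flap_edge 0.92 286 223 [460. -12. 341.]
```

```bash
python3 - <<'E'
import cv2,numpy as np
a=cv2.imread('pics/scene0.png')[130:410,190:490];b=cv2.imread('pics/side0.png')[150:350,130:450]
a=cv2.resize(a,(0,0),fx=2,fy=2);b=cv2.resize(b,(0,0),fx=1.9,fy=1.9)
cv2.imwrite('pics/a.png',a);cv2.imwrite('pics/b.png',b)
E
```

```text
(no output)
```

View pics/a.png

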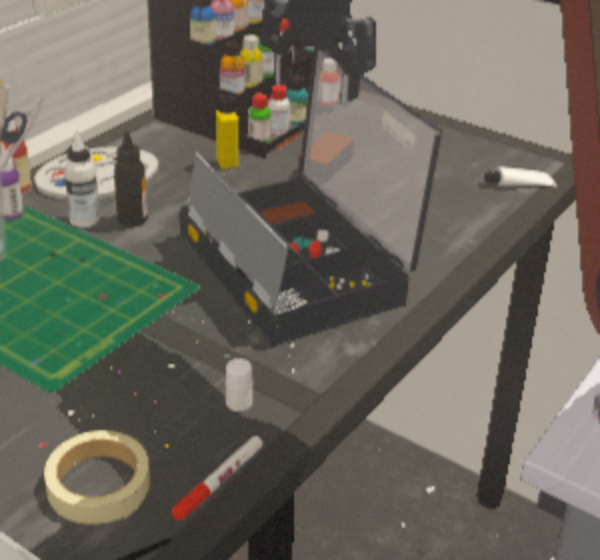

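View pics/b.png

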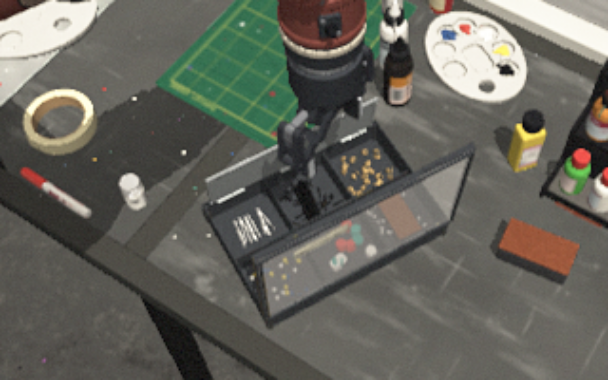

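The scene view (crop `a.png`, ×2) shows the case at about (290,240), with the grey flap upright at (240,215) and the clear lid open at (370,170). The small sanding block is inside the rear far compartment at crop (287,212). The side view (crop `b.png`, ×1.9) shows its larger look-alike on the desk at (537,248), just to be avoided. Other things that could be mistaken for parts of the job: the white bottle next to the black one, and the palette. I only push the flap and lid, and I'll get their planes next.

```bash
cat >> h.py <<'E'
def plane(c):
    for _ in range(6):
        m=np.median(c,0) if _==0 else c.mean(0)
        n=np.linalg.svd(c-m,full_matrices=False)[2][2]; d=np.abs((c-m)@n)
        c=c[d<max(4,np.percentile(d,85))] if _<5 else c
    return m,n,c
E
python3 - <<'E'
from h import *
for n in('scene','side'):
    s=snapshot(n); im=s['image'].copy()
    for l in('case_lid','flap'):
        r=regions_of(l,s)
        if not r: continue
        c=cloud(s,r[0]['pixels']); c=c[c[:,2]>(65)]
        m,nn,c=plane(c)
        if nn[1]<0: nn=-nn
        h=np.cross([0,0,1.],nn); h/=np.linalg.norm(h)
        t=c@h; print(n,l,len(c),'mid',np.round(m),'n',np.round(nn,3),'yaw of -x dir',round(np.arctan2(nn[1],nn[0]),3),'tilt',round(np.arcsin(nn[2]),3),'extent along',np.round(np.percentile(t,[1,99])),'top',np.round(np.percentile(c[:,2],99)))
        z0=47 if l=='case_lid' else 42.5
        p=m+h*(np.percentile(t,[1,99]).mean()-m@h)
        sl=np.cross(h,nn); sl/=sl[2]; print('  hinge mid',np.round(p+sl*(z0-p[2]),1))
o=observe();print(o['tool_rot'],o['tcp_pos'],o)
E
```

```text
scene case_lid 3976 mid [482. -61. 152.] n [0.438 0.895 0.087] yaw of -x dir 1.115 tilt 0.087 extent along [-611. -333.] top 240.0
  hinge mid [496.7 -58.7  47. ]
scene flap 1330 mid [563. 103.  99.] n [0.433 0.884 0.178] yaw of -x dir 1.115 tilt 0.178 extent along [-594. -347.] top 130.0
  hinge mid [576.2 107.2  42.5]
side case_lid 3340 mid [489. -69. 162.] n [0.44  0.894 0.086] yaw of -x dir 1.114 tilt 0.086 extent along [-607. -337.] top 241.0
  hinge mid [495.8 -61.6  47. ]
[-3.14157397e+00  5.88341726e-06  1.57079763e+00] [5.24988732e+02 8.66836870e-03 2.31306604e+02] {'t': 1.9, 'joints': array([-1.39288534e-01,  2.90692514e-01, -1.53406403e-01,  1.12671509e+00,
       -8.42036768e-06,  1.43150648e+00]), 'qvel': array([-0.00020315,  0.0009274 ,  0.00061772,  0.00119283, -0.00040895,
        0.00178921]), 'effort': array([ 5.99691939e-04, -5.37023735e+01,  3.31635046e+01,  1.98110385e-03,
       -3.32987693e-04, -1.17557611e-04]), 'tcp_pos': array([5.24988732e+02, 8.66836870e-03, 2.31306604e+02]), 'tool_rot': array([-3.14157397e+00,  5.88341726e-06,  1.57079763e+00]), 'wrist_force': array([ 0.55972242, -0.54218948, -0.22941975]), 'moment': array([-0.04406949, -0.0502116 , -0.06016576]), 'grasp_force': 0.0, 'finger_gap': 85.70690286190118}
```

```bash
cat >> h.py <<'E'
YAW=1.115; ORI=[np.pi,0,YAW]
C0=np.array([538.7,28.]); EX=-np.array([np.cos(YAW),np.sin(YAW)]); EY=np.array([-EX[1],EX[0]])
def W(x,y,z): return [*(C0+x*EX+y*EY),z]
E
python3 - <<'E'
from h import *
move_gripper(0)
P=lambda t,r=70:(-85.5+r*np.cos(t)-1.5*np.sin(t)-11,0,42.5+r*np.sin(t)+1.5*np.cos(t))
print(observe()['tcp_pos'],[inverse_kinematics(W(*q),ORI) is not None for q in((-150,0,300),(-150,0,110),P(1.),P(0),(150,0,330),(150,0,180))])
move_l(W(0,0,270),ORI)
move_l(W(-140,0,270))
move_l(W(-140,0,P(1.5)[2]))
for t in [1.5,1.3,1.1,.9,.7,.5,.35,.2,.1]:
    s=move_l(W(*P(t)),v=60,f_stop=20); o=observe()
    print(t,s,np.round(o['wrist_force'],1),np.round(o['tcp_pos']),round(o['t'],1))
    if s: break
else:
    q=P(0); print(move_l(W(q[0],0,38),v=20,f_stop=10)); o=observe(); print(o['tcp_pos'],o['wrist_force'],o['t'])
s=snapshot('side');cv2.imwrite('pics/side1.png',cv2.resize(s['image'][150:350,180:450],(0,0),fx=2.2,fy=2.2))
E
```

```text
[ 5.25002317e+02 -1.65915309e-02  2.31313403e+02] [True, True, True, True, True, True]
1.5 False [-0.3  0.7 -0.1] [580. 112. 113.] 6.5
1.3 False [-0.3 -0.3 -0.4] [573.  99. 110.] 6.9
1.1 False [ 0.5 -0.  -0. ] [567.  87. 105.] 7.3
0.9 False [ 0.3  0.5 -1.2] [562.  76.  98.] 7.6
0.7 False [0.2 0.  0.4] [558.  67.  88.] 8.0
0.5 False [-0.1  0.6 -0. ] [554.  60.  77.] 8.4
0.35 False [ 0.   0.3 -1.1] [552.  56.  67.] 8.7
0.2 False [ 0.1 -0.4  0.6] [551.  53.  57.] 9.1
0.1 False [ 0.5 -0.5  0. ] [550.  52.  51.] 9.3
True
[550.76858295  51.97761117  43.9420855 ] [-1.77184212 -0.44956928  9.81740391] 9.7833
```

View pics/side1.png

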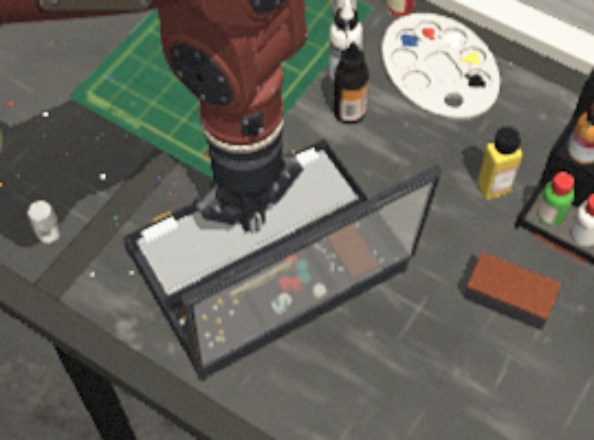

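The flap lies flat: light grey, level within the walls, with contact at z=43.9. The lid is still open. Next I'll swing the lid over from behind.

```bash
python3 - <<'E'
from h import *
P=lambda t,r=170:(97-r*np.cos(t)+3*np.sin(t)+11,0,47+r*np.sin(t)+3*np.cos(t))
dwell(.2)
p=observe()['tcp_pos']; move_l([p[0],p[1],300])
move_l(W(160,0,300)); move_l(W(160,0,P(1.57)[2]),v=100)
for t in [1.6,1.45,1.3,1.15,1.0,.85,.7,.55,.4,.3,.2,.1,.05]:
    s=move_l(W(*P(t)),v=70,f_stop=20); o=observe()
    print(t,s,np.round(o['wrist_force'],1),np.round(o['tcp_pos']),round(o['t'],1))
    if s: break
else:
    q=P(0); print(move_l(W(q[0],0,42),v=20,f_stop=12)); o=observe(); print(o['tcp_pos'],o['wrist_force'],o['t']); dwell(.3)
s=snapshot('side');cv2.imwrite('pics/side2.png',cv2.resize(s['image'][150:350,180:450],(0,0),fx=2.2,fy=2.2))
E
```

```text
1.6 False [-0.3 -1.   0.4] [488. -76. 217.] 15.0
1.45 False [ 0.7 -0.2  0. ] [499. -53. 216.] 15.6
1.3 False [-0.5 -0.5 -0.6] [510. -30. 211.] 16.1
1.15 False [-1.  -0.4  0.4] [520.  -9. 203.] 16.6
1.0 False [-0.1  0.  -0.4] [530.  12. 191.] 17.1
0.85 False [ 0.1 -0.2  0.4] [539.  30. 176.] 17.6
0.7 False [-0.2  1.   0.5] [547.  46. 158.] 18.1
0.55 False [-0.6  0.  -0.3] [554.  60. 138.] 18.7
0.4 False [-1.2 -0.6  0.8] [559.  71. 116.] 19.2
0.3 False [ 1.  -0.3  0.1] [562.  76. 100.] 19.6
0.2 False [-0.2  0.6 -0.2] [564.  80.  83.] 20.0
0.1 False [ 0.  -0.1  0. ] [565.  83.  66.] 20.4
0.05 False [ 0.4 -0.5 -0. ] [565.  83.  58.] 20.6
True
[566.08852418  83.48049974  49.42775895] [-2.28064877 -0.11451505 10.3455098 ] 21.175
```

View pics/side2.png

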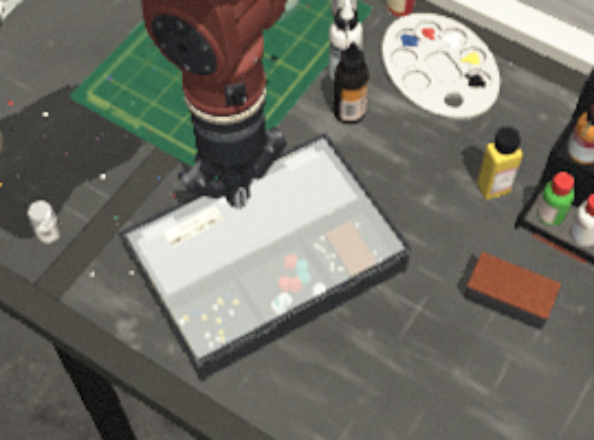

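The lid lies shut over the flat flap, with the finger contact at z=49.4 (50 expected). I'll lift off, check that it stays shut, and hand in.

```bash
python3 - <<'E'
from h import *
p=observe()['tcp_pos']; move_l([p[0],p[1],120],v=80); move_l([p[0],p[1],300])
s=snapshot('scene')
for l in('case_lid','case','flap'):
    for r in regions_of(l,s)[:1]:
        c=cloud(s,r['pixels']); c=c[(c[:,2]>35)&(c[:,2]<90)]; x=(c[:,:2]-C0)@EX; y=(c[:,:2]-C0)@EY
        k=(np.abs(x)<85)&(np.abs(y)<120)
        print(l,[(a,round(float(np.median(c[k&(np.abs(x-a)<15),2])),1)) for a in(-70,-30,0,30,70)])
o=observe(); print(o['t'],o['wrist_force'])
s=snapshot('side');cv2.imwrite('pics/side3.png',cv2.resize(s['image'][150:350,130:450],(0,0),fx=2.2,fy=2.2))
E
```

```text
case_lid [(-70, 50.6), (-30, 50.5), (0, 50.6), (30, 50.7), (70, 50.7)]
case [(-70, 50.6), (-30, 50.5), (0, 50.6), (30, 50.7), (70, 50.7)]
flap [(-70, nan), (-30, nan), (0, nan), (30, nan), (70, nan)]
24.1167 [ 0.50833772 -1.06305229  0.52585717]
  return _methods._mean(a, axis=axis, dtype=dtype,
  ret = ret.dtype.type(ret / rcount)
```

View pics/side3.png

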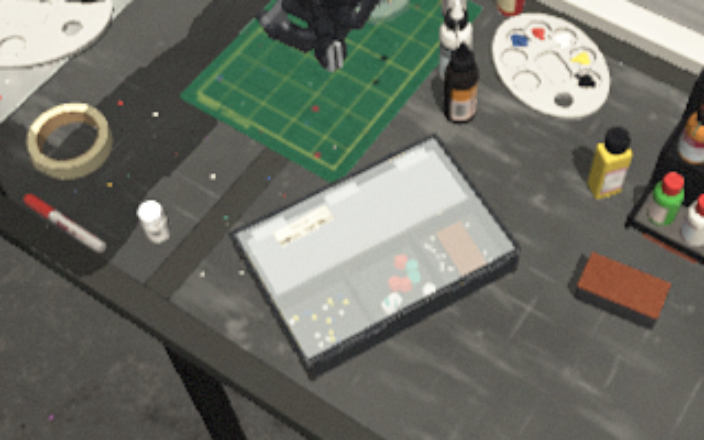

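The lid is level at 50.6 mm, the flap lies flat beneath it, the bystanders haven't moved and the arm is clear.

```bash
python3 -c "
from station import *
print(job_done())"
```

```text
the job is handed in; nothing more can be done
None
```

The case is closed and the job is handed in: the flap was pressed flat first, then the lid was swung over and pressed shut, with the bystanders in place and the arm clear at about 24 s; no verdict was returned.

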